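# Unlock the break-room hob and refit its push knob

## Robot

A 6-joint arm with a two-finger parallel gripper is mounted at the origin on the work surface. World frame = base frame: x ahead of the robot, y to its left, z up, the work surface at z = 0. Lengths are in m, angles in rad, forces in N, time in s.
With the tool pointing down it reaches from about 0.425 to 1.125 m from the base axis. Payload 14.9 kg.
Tool frame: the origin (TCP) lies on the centre line of the jaws, within the pads' length; the fingertips stand 22 mm ahead of it and the grasp point (between the pads) lies 3 mm ahead of it (r.tcp_to_tips is the distance from the TCP to the fingertips, in m); z points along the fingers, y is the line along which they close (so a half turn about z gives the same grasp; the last joint's range is limited). The gripper opens to 91 mm and grips with 3 to 60 N. Pads are 32 mm wide; open, the fingers measure 118 mm over their backs; the gripper's body (76 mm by 178 mm) begins 60 mm behind the grasp point.
Start: joints at [1.198, 0.379, 1.734, -0, 1.028, -0.033], TCP at [0.233, 0.66, 0.236] pointing down, gripper open.
Joint ranges: [-2.77, 2.77], [-0.74, 2.19], [0, 2.66], [-1.06, 4.2], [0.31, 2.87], [-3.08, 3.08]. Speed limits (rad/s): [1.89, 1.89, 2.39, 3.14, 3.14, 3.14].

## Interface

Orientations are given as a unit quaternion [x, y, z, w].
In Python, from workcell import r gives the robot as it stands.
- The arm moves only by the tool send_rows, never from a script. Its argument "increments" is a list that holds one entry, the list of rows, each a list of 4 numbers: the shift along the world's x, y, z in units of 0.5 m (1.0 is 0.5 m), then the turn about the world's z in units of 60 degrees (1.0 is 60 degrees). In form: [[[dx, dy, dz, twist], ...]]. A call has 1 to 20 rows; each row is the pose to reach, as a shift and turn from the pose commanded when the call began; what a row does not reach only later rows make up. A row lasts 1/12 s, in which the tool goes at most 41.7 mm and 7.16 degrees, less where a joint would pass 70% of its speed; a pose out of reach is approached as far as the arm can. A call with a number of a shift or a turn outside -1 to 1 is refused whole. A call with a gripper value outside its range is refused whole. "hand" is the closure in counts, from 0 (fully open) to 255 (shut), set as the call begins (left out, the last holds). The fingers move at their own pace and stop on an object; "squeeze" is the grip in N (left out, the last holds). Time passes only in rows, so rows that repeat a pose let the fingers close. It gives the time, the measured TCP pose, the force, the opening and the grip force at its end, in the units of the state.
- r.read_state(): the state, without advancing time (a new reading comes with each control period).
- r.get_image(name): name is "scene" or "side" or "wrist"; returns the picture (384x512x3 uint8, red, green, blue); there is no depth.
- r.camera_model(name): a dict with "fx", "fy", "cx", "cy" (pixels), "R" (3x3) and "t" (3): a world point X has camera coordinates R X + t; the wrist camera has in their place "hand_eye" (4x4, takes a point from camera to tool coordinates, whose origin is the TCP and whose axes are the flange's). Camera axes: x right, y down, z forward; pixel columns grow to the right and rows downward; lengths in m; the calibration is good to about 2 mm. A picture is of the moment at which its call begins: read the wrist's pose just before it. camera_model takes no time and is no camera call.
- r.close_job(): hands the job in; it is judged then, once.
The state is a dict: "clock": time; "joint_pos": joint angles; "joint_velocities": joint speeds; "joint_efforts": joint torques, N m; "tcp_pos": TCP position; "orientation": TCP orientation; "force": force on the tool from outside, world axes, zero at the start; "torque": the same for the moment, N m; "gripper_width": finger opening in m; "grip_force": force on a finger pad.
Only numpy, scipy, OpenCV 4.12 (cv2) and the standard library are available. Lean on these libraries where they do the work, as an engineer would, in place of code of your own. Each camera call takes 0.05 s, during which the arm holds its last target. There are 200 camera calls.

## Task

Unlock the portable hob by pressing the blue key and then the white key, each fully down and let up again, without pressing the red key. Then pick up the loose black knob, turn it so that its D-shaped bore matches the flat of the brass shaft, push it fully home on the shaft, and keep the sprung shaft pressed well down: finish while still gripping the knob and holding it down. Leave the mug, the jar and the tin where they are.

Things in the scene. Friction and masses are not known exactly. Their poses are not given: they have to be found in the camera images.
- hob: white portable hob fixed to the counter, 260 (x) by 280 (y) mm, flat top 60 mm high. Origin: middle of its underside; its -x side, with a dark 82 mm deep control strip (middle line at x = -85 mm), faces the robot. On that line: the shaft at y = 80 mm, three keys at y = 5, -45 and -95 mm. A black hot plate stands 11 mm proud behind
- knob: loose black knob, 35 to 70 g, upright on the counter, bore down, left or right of the hob. Round skirt 48 mm across, 16 mm high; on it a grip bar 14 mm wide (y), 44 long (x), 22 high: 38 mm in all. Origin: middle of underside, z up. A white line on the bar points along +x, the side of the bore's flat. D bore in the underside: 14 mm across, flat 3.75 mm from the axis, 12 mm deep
- knob_seat (a point): point on the knob's axis at the ceiling of its bore, 12 mm above the knob's underside; it meets the shaft's tip when the knob is fully home
- shaft_tip (a point): top of the upright brass D-shaft, on its axis, 20 mm above the strip when up. 12 mm across, flat 3 mm from the axis facing this point's +x; the top 3 mm taper in by 2 mm. It does not turn, only presses down. Round its foot a black disc (54 mm) with a white mark at its edge on the flat's (+x) side. The knob fits with its x along this x (white line over white mark), 1 mm and about 8 degrees play
- shaft (a joint): how far the shaft is pressed down, m: 0 up, 0.006 fully down; sprung, 4 N to start it moving and 10 N fully down. With the knob home the knob's underside then stands 8 mm (up) to 2 mm (down) above the strip
- blue_key_top (a point): round blue plastic push key, 26 mm across, on the hob's control strip, in a black round housing (42 mm across, 12 mm high); the three keys stand in a row 50 mm apart, in varying order. Point: middle of the key's top face, 22 mm above the strip when up.
- blue_key (a joint): how far the blue key is pressed, m: 0 up, 0.006 fully down; sprung, 1.5 N to start it moving and 5 N fully down
- white_key_top (a point): round white plastic push key, 26 mm across, on the hob's control strip, in a black round housing (42 mm across, 12 mm high); the three keys stand in a row 50 mm apart, in varying order. Point: middle of the key's top face, 22 mm above the strip when up.
- white_key (a joint): how far the white key is pressed, m: 0 up, 0.006 fully down; sprung, 1.5 N to start it moving and 5 N fully down
- red_key_top (a point): round red plastic push key, 26 mm across, on the hob's control strip, in a black round housing (42 mm across, 12 mm high); the three keys stand in a row 50 mm apart, in varying order. Point: middle of the key's top face, 22 mm above the strip when up. Not to be pressed
- red_key (a joint): how far the red key is pressed, m: 0 up, 0.006 fully down; sprung, 1.5 N to start it moving and 5 N fully down
- mug: blue mug with a handle, 80 mm across, 90 mm high, upright on the counter on the other side of the hob from the knob; leave alone. Origin: middle of its underside
- jar: amber glass jar with a red cap, 68 mm across, 120 mm high, beside the hob; leave alone. Origin: middle of its underside
- tin: tin with a pale top and a green label, 72 mm across, 100 mm high, beside the hob; leave alone. Origin: middle of its underside
Things that resemble listed ones, but are neither listed nor needed, are in the scene too. What is shaped like the knob but pink is not meant.

How it is judged:
On the way, in this order (a step that is already met when the one before it is completed fails the run):
1. the blue key is pressed down, the other keys up (value of joint blue_key above 0.004 m and value of joint each of white_key, red_key below 0.0015 m), for 0.05 s.
2. then the white key is pressed down, the other keys up (value of joint white_key above 0.004 m and value of joint each of blue_key, red_key below 0.0015 m), for 0.05 s.
3. then the knob is fully home on the shaft, flats matching (z of knob_seat in the frame of shaft_tip between -0.002 and 0.002 m and horizontal distance between knob_seat and shaft_tip below 0.003 m and angle between the x axis of knob and the x axis of shaft_tip, either way round below 0.2 rad and angle between knob's own z axis and vertical below 0.1 rad), for 0.1 s.
At the end, for the whole second after the job is handed in: Knob fully home (bore ceiling within 2 mm of the shaft's tip, on axis within 3 mm, x axes within 0.2 rad, upright within 0.1 rad), still held by the fingers (over 2 N), shaft pressed down over 3.5 of its 6 mm, all three keys up (under 1.5 mm) (all of step 3 and value of joint shaft above 0.0035 m and contact force between the fingers and knob above 2 N and value of joint each of blue_key, white_key, red_key below 0.0015 m); the arm keeps its last pose, push and grip.
It fails at once if the red key is pressed by more than 2 mm (value of joint red_key above 0.002 m).
It fails at once if the mug is shifted by more than 30 mm or tipped (distance of mug from where it was at the start of the episode above 0.03 m or angle between mug's own z axis and vertical above 0.35 rad).
It fails at once if the jar is shifted by more than 30 mm or tipped (distance of jar from where it was at the start of the episode above 0.03 m or angle between jar's own z axis and vertical above 0.35 rad).
It fails at once if the tin is shifted by more than 30 mm or tipped (distance of tin from where it was at the start of the episode above 0.03 m or angle between tin's own z axis and vertical above 0.35 rad).
It also fails if it takes over 58 s, if anything falls off the work surface, if the arm or the gripper's body presses on something with over 40 N, if the wrist force passes 120 N, or if a joint passes its speed limit or range.

## Working session

There is one attempt and no reset: what is moved stays moved. The work goes in short steps, Python scripts to look and compute and a tool call to move; the robot and the scene stay as the last step left them, time stands still between calls to the robot, and variables do not carry over. Pictures are saved under pics/ and viewed, at most 10 in all, crops included, and the job is handed in when it is done.

Besides the shell and the picture viewer there is one more tool, called after "Call:" in YAML: its name, and indented under it one key for each argument. send_rows: Moves the arm, as the interface text tells. Its arguments: {"type":"object","properties":{"increments":{"type":"array"},"hand":{"type":"number"},"squeeze":{"type":"number"}},"required":["increments"]}

```bash
mkdir -p pics; ls
python3 - <<'E'
from workcell import r
import cv2, numpy as np
s=r.read_state(); print({k:np.round(v,3).tolist() for k,v in s.items()})
a=r.get_image("scene"); b=r.get_image("side")
cv2.imwrite("pics/scene0.png",a[...,::-1]); cv2.imwrite("pics/side0.png",b[...,::-1])
for n in("scene","side","wrist"): print(n,{k:np.round(v,4).tolist() for k,v in r.camera_model(n).items()})
E
```

```text
pics
{'clock': 0.0, 'joint_pos': [1.198, 0.379, 1.735, -0.0, 1.028, -0.033], 'joint_velocities': [-0.001, 0.0, -0.001, -0.0, 0.002, -0.0], 'joint_efforts': [-0.003, -76.367, -43.438, 0.065, 0.042, -0.0], 'tcp_pos': [0.233, 0.66, 0.235], 'orientation': [0.169, 0.986, -0.001, -0.0], 'force': [-0.538, -0.081, 0.217], 'torque': [-0.001, -0.004, -0.03], 'grip_force': 0.0, 'gripper_width': 0.091}
scene {'fx': 400.0652, 'fy': 400.0652, 'cx': 259.2811, 'cy': 188.732, 'R': [[0.1269, 0.9919, -0.0046], [0.807, -0.1059, -0.5809], [-0.5767, 0.0701, -0.814]], 't': [-0.07, -0.4018, 1.2984]}
side {'fx': 380.4144, 'fy': 380.4144, 'cx': 260.2017, 'cy': 191.3595, 'R': [[0.9984, -0.0537, 0.0166], [-0.022, -0.6451, -0.7638], [0.0518, 0.7622, -0.6452]], 't': [-0.577, 0.0846, 1.1754]}
wrist {'fx': 302.575, 'fy': 302.575, 'cx': 257.4607, 'cy': 191.6742, 'hand_eye': [[0.0002, -0.9677, -0.2521, 0.0696], [1.0, 0.0001, 0.0002, 0.0001], [-0.0001, -0.2521, 0.9677, -0.1479], [0.0, 0.0, 0.0, 1.0]]}
```

View pics/scene0.png

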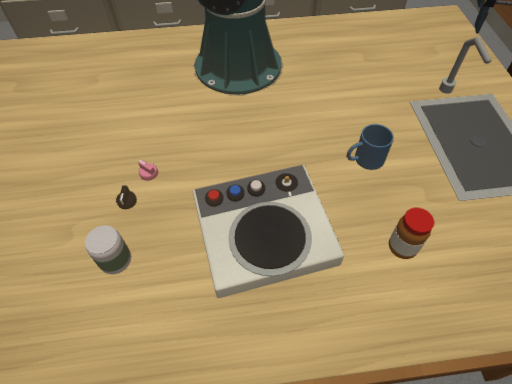

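View pics/side0.png

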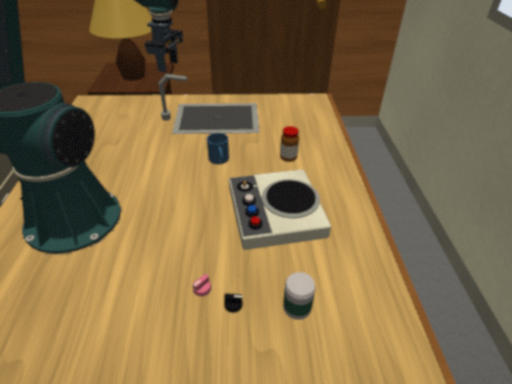

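The scene picture shows the red key (213,197), blue (235,191), white (256,187) and the shaft (287,182) on the strip. There are two knob shapes: black at (126,198) and pink at (148,170). The black one fits the description, because pink is ruled out. I'll confirm it in an enlarged crop.

```bash
cat > h.py <<'E'
from workcell import r
import cv2, numpy as np
from scipy.spatial.transform import Rotation as Ro
def ray(name,uv,z,s=None):
    """world point at height z seen at pixel uv"""
    m=r.camera_model(name); d=np.array([(uv[0]-m["cx"])/m["fx"],(uv[1]-m["cy"])/m["fy"],1.])
    if "hand_eye" in m:
        s=s or r.read_state(); H=np.array(m["hand_eye"]); A=Ro.from_quat(s["orientation"]).as_matrix()
        o=A@H[:3,3]+s["tcp_pos"]; d=A@H[:3,:3]@d
    else:
        R=np.array(m["R"]); o=-R.T@np.array(m["t"]); d=R.T@d
    return o+d*(z-o[2])/d[2]
E
python3 - <<'E'
from h import *
a=cv2.imread("pics/scene0.png")
b=cv2.resize(a[160:212,190:305],None,fx=6,fy=6,interpolation=cv2.INTER_CUBIC); c=cv2.resize(a[155:212,100:165],None,fx=5,fy=5,interpolation=cv2.INTER_CUBIC)
o=np.zeros((600,690,3),np.uint8); o[:312]=b; o[315:600,:325]=c; cv2.imwrite("pics/crop0.png",o)
for n,uv,z in [("red",(213,195),.082),("blue",(235,189),.082),("white",(256,185),.082),("shaft",(287,180),.08),("knob",(126,201),.016),("pink",(148,172),.016)]: print(n,ray("scene",uv,z).round(3))
E
```

```text
red [ 0.561 -0.106  0.082]
blue [ 0.55  -0.055  0.082]
white [ 0.545 -0.006  0.082]
shaft [0.539 0.067 0.08 ]
knob [ 0.504 -0.32   0.016]
pink [ 0.421 -0.27   0.016]
```

View pics/crop0.png

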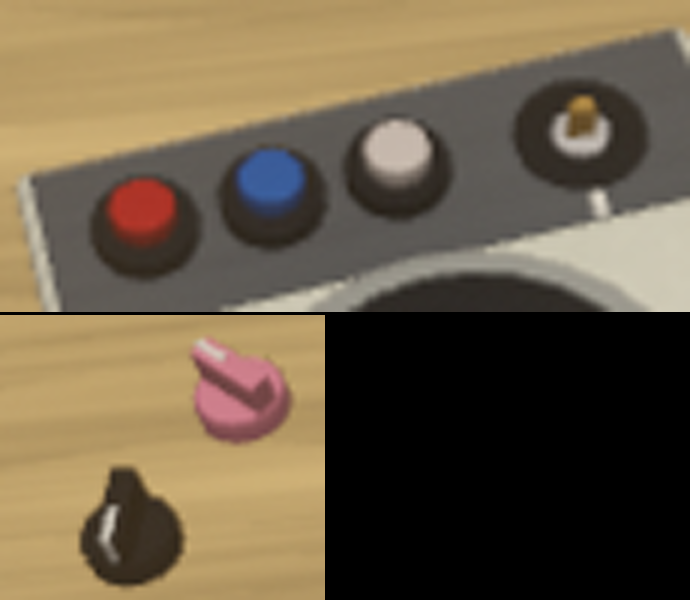

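The crop confirms it: black knob at about (126,198), with its white line on the near-left side. The blue and white key tops are at (235,190) and (256,184.5). I'll move over the strip for a wrist look.

Call:
send_rows:
  increments:
    - [[0.3,-0.68,0,0.25],[0.3,-0.68,0,0.25],[0.3,-0.68,0,0.25],[0.3,-0.68,0,0.25],[0.3,-0.68,0,0.25],[0.3,-0.68,0,0.25],[0.3,-0.68,0,0.25],[0.3,-0.68,0,0.25],[0.3,-0.68,0,0.25]]
  hand: 255
  squeeze: 20

```text
clock: 0.85
tcp_pos: [0.3835, 0.3178, 0.2358]
orientation: [0.039, 0.999, -0.0, -0.0]
force: [0.3, -1.1, 0.3]
gripper_width: 0.0339
grip_force: 0.0
```

Call:
send_rows:
  increments:
    - [[0.3,-0.7,0,0.25],[0.3,-0.7,0,0.25],[0.3,-0.7,0,0.25],[0.3,-0.7,0,0.25],[0.3,-0.7,0,0.25],[0.3,-0.7,0,0.25],[0.3,-0.7,0,0.25],[0.3,-0.7,0,0.25],[0.3,-0.7,0,0.25],[0.3,-0.7,0,0.25],[0.3,-0.7,0,0.25]]

```text
clock: 1.77
tcp_pos: [0.5344, -0.033, 0.2358]
orientation: [-0.09, 0.996, -0.0, 0.0]
force: [0.4, 0.0, -0.1]
gripper_width: 0.0003
grip_force: 0.0
```

Run:
```python
from h import *
s=r.read_state(); print(s["clock"],s["tcp_pos"],s["orientation"],s["gripper_width"],s["force"])
a=r.get_image("wrist")[...,::-1]; cv2.imwrite("pics/w1.png",a)
import json; json.dump({k:np.array(s[k]).tolist() for k in("tcp_pos","orientation")},open("w1.json","w"))
```

```text
1.7667 [ 0.53437964 -0.03304765  0.23582762] [-9.01653311e-02  9.95926794e-01 -1.68925758e-04  7.89560983e-05] 0.00027305352606979937 [ 0.42419922  0.01908803 -0.12505251]
```

View pics/w1.png

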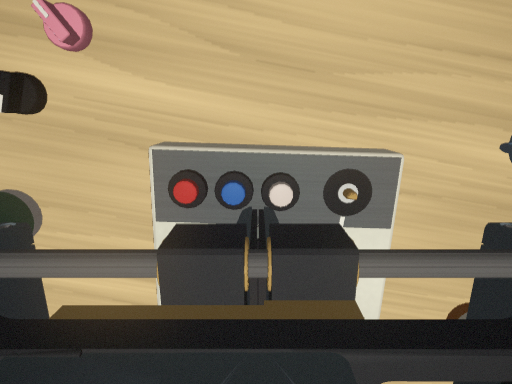

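Wrist picture: red (186,190), blue (233,193), white (281,194), shaft (349,192). The black knob is at the left edge, near (20,93). Next I'll compute positions.

Run:
```python
from h import *
import json; s=json.load(open("w1.json"))
a=cv2.imread("pics/w1.png"); h=cv2.cvtColor(a,cv2.COLOR_BGR2HSV)
def cen(m,box):
    x0,y0,x1,y1=box; n,l,st,c=cv2.connectedComponentsWithStats(m[y0:y1,x0:x1].astype(np.uint8)); i=1+st[1:,4].argmax(); return c[i]+[x0,y0],st[i]
P={}
for n,m,b in [("red",(h[...,1]>150)&((h[...,0]<8)|(h[...,0]>172)),(165,165,210,215)),("blue",(h[...,1]>120)&(abs(h[...,0].astype(int)-112)<15),(212,165,256,215)),("white",(h[...,2]>110)&(h[...,1]<60),(262,172,300,207))]:
    c,st=cen(m,b); P[n]=ray("wrist",c,.082,s); print(n,c.round(1),st,P[n].round(4))
print("shaft base",ray("wrist",(348,193),.061,s).round(4))
d=P["white"]-P["red"]; u=d/np.linalg.norm(d); print("spacing",np.linalg.norm(d),"hob yaw",np.degrees(np.arctan2(-u[0],u[1])))
print("shaft from keys",(P["blue"]+u*.125).round(4), (P["white"]+u*.075).round(4))
c=ray("scene",(286.8,182.2),.061); k=ray("scene",(289.7,193.7),.061); print("disc,mark scene",c.round(4),k.round(4),np.degrees(np.arctan2(*(k-c)[1::-1])), np.linalg.norm(k-c))
cv2.imwrite("pics/w1s.png",cv2.resize(a[160:230,310:400],None,fx=7,fy=7,interpolation=cv2.INTER_CUBIC))
```

```text
red [185.3 190.9] [  8  14  26  25 497] [ 0.5558 -0.1052  0.082 ]
blue [232.9 192.7] [  9  16  25  25 471] [ 0.5489 -0.0567  0.082 ]
white [280.6 194.5] [  7  11  24  24 458] [ 0.5419 -0.0079  0.082 ]
shaft base [0.5321 0.0675 0.061 ]
spacing 0.09827960383237687 hob yaw 8.129032018549157
shaft from keys [0.5312 0.067  0.082 ] [0.5313 0.0663 0.082 ]
disc,mark scene [0.5316 0.0685 0.061 ] [0.5652 0.0697 0.061 ] 1.9522685894465053 0.03360125337376821
```

View pics/w1s.png

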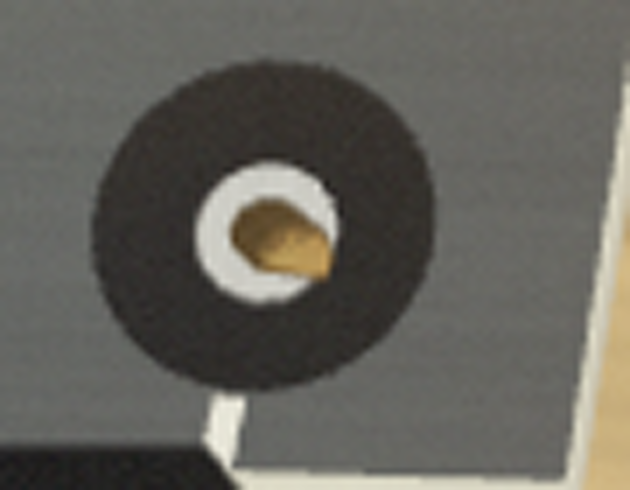

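The shaft mark is straight below the disc, tilted slightly left, so the flat's yaw is about 0–2° in the world frame. Shaft axis is about (0.5315, 0.067). Pressing blue now.

Call:
send_rows:
  increments:
    - [[0.029,-0.047,-0.12,0],[0.029,-0.047,-0.24,0],[0.029,-0.047,-0.24,0],[0.029,-0.047,-0.24,0],[0.029,-0.047,-0.26,0],[0.029,-0.047,-0.27,0],[0.029,-0.047,-0.277,0],[0.029,-0.047,-0.277,0],[0.029,-0.047,-0.277,0],[0.029,-0.047,-0.277,0]]

```text
clock: 2.65
tcp_pos: [0.5487, -0.0534, 0.0989]
orientation: [-0.092, 0.996, -0.0, 0.001]
force: [-0.0, 2.3, 5.0]
gripper_width: 0.0004
grip_force: 2.2
```

Call:
send_rows:
  increments:
    - [[0,0,-0.004,0],[0,0,-0.004,0],[0,0,-0.004,0]]

```text
clock: 2.9
tcp_pos: [0.5489, -0.0535, 0.0978]
orientation: [-0.092, 0.996, -0.0, 0.001]
force: [-9.8, 5.0, 32.7]
gripper_width: 0.0001
grip_force: 16.4
```

Call:
send_rows:
  increments:
    - [[-0.004,0.02,0.06,0],[-0.014,0.097,0.06,0],[-0.014,0.097,0.06,0],[-0.014,0.097,0.06,0],[-0.014,0.097,0.03,0],[-0.014,0.097,0.01,0],[-0.014,0.097,0.003,0],[-0.014,0.097,0.0,0],[-0.014,0.097,-0.001,0],[-0.014,0.097,-0.001,0],[-0.014,0.097,-0.001,0]]

```text
clock: 3.82
tcp_pos: [0.5414, -0.0055, 0.0974]
orientation: [-0.091, 0.996, 0.0, -0.0]
force: [-20.3, 2.9, 59.2]
gripper_width: 0.0003
grip_force: 29.5
```

Blue bottomed at 33 N and white at 59 N. Next I'll rise and go over the knob with the gripper opening.

Call:
send_rows:
  increments:
    - [[0,0,0.05,0],[0,0,0.13,0],[0,-0.05,0.2,0],[0,-0.61,0.28,0],[0,-0.61,0.28,0],[0,-0.61,0.28,0],[0,-0.61,0.28,0],[0,-0.61,0.28,0],[0,-0.61,0.28,0],[0,-0.61,0.28,0],[0,-0.61,0.28,0],[0,-0.61,0.28,0],[0,-0.61,0.28,0],[0,-0.61,0.28,0]]

```text
clock: 4.98
tcp_pos: [0.5404, -0.3092, 0.2343]
orientation: [-0.092, 0.996, 0.0, -0.0]
force: [-0.1, -0.7, -0.0]
gripper_width: 0.0005
grip_force: 0.0
```

Run:
```python
from h import *
s=r.read_state(); print(s["clock"],s["tcp_pos"],s["orientation"],s["force"],s["joint_pos"])
a=r.get_image("wrist")[...,::-1]; cv2.imwrite("pics/w2.png",a)
import json; json.dump({k:np.array(s[k]).tolist() for k in("tcp_pos","orientation")},open("w2.json","w"))
```

```text
4.9833 [ 0.54043099 -0.30922936  0.23431982] [-9.19682420e-02  9.95761756e-01  3.84519235e-04 -4.68450691e-04] [-0.1207447  -0.71772971 -0.04832567] [-5.57168083e-01  2.62030070e-01  1.89590801e+00  5.53380502e-05
  9.84865800e-01 -2.31219184e+00]
```

View pics/w2.png

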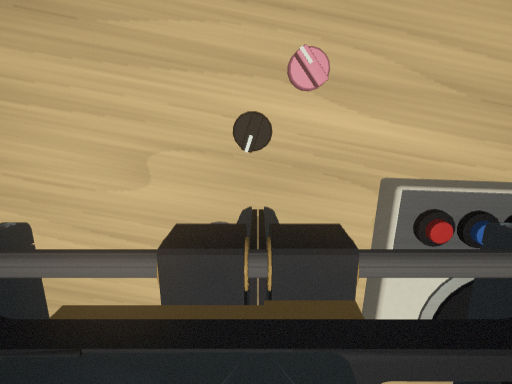

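Black knob at (252,132) with its white line near (249,144). Pink decoy at (308,68), tin partly hidden near (220,225).

Run:
```python
from h import *
import json; s=json.load(open("w2.json"))
a=cv2.imread("pics/w2.png"); g=a.max(2)[105:160,225:280]; 
dark=(g<85)|0; f=cv2.morphologyEx((g<85).astype(np.uint8),cv2.MORPH_CLOSE,np.ones((9,9)))
n,l,st,c=cv2.connectedComponentsWithStats(f); i=1+st[1:,4].argmax(); print("sil",st[i],c[i]+[225,105])
cs=cv2.findContours((l==i).astype(np.uint8),cv2.RETR_EXTERNAL,cv2.CHAIN_APPROX_NONE)[0][0]; (cx,cy),R=cv2.minEnclosingCircle(cs); print("circ",cx+225,cy+105,R)
p=np.array([cx+225,cy+105])
print("knob centre z.01",ray("wrist",p,.010,s).round(4),"z.016",ray("wrist",p,.016,s).round(4))
b=a.max(2).astype(float); yy,xx=np.nonzero((b[128:156,235:265]>110)&(l[23:51,10:40]==i)); pts=np.c_[xx+235,yy+128]; print(pts.tolist())
W=np.array([ray("wrist",q,.038,s)[:2] for q in pts]); print(W.mean(0)); 
u,sv,vt=np.linalg.svd(W-W.mean(0)); print("line",vt[0],np.degrees(np.arctan2(vt[0][1],vt[0][0])),sv)
k=ray("wrist",p,.010,s)[:2]; d=W.mean(0)-k; print("centre->line",d,np.degrees(np.arctan2(d[1],d[0])))
o=cv2.resize(a[95:240,180:340],None,fx=4,fy=4,interpolation=cv2.INTER_CUBIC); cv2.imwrite("pics/w2c.png",o)
print("tin",ray("scene",(104,238),.1).round(3))
```

```text
sil [   8    7   39   40 1209] [251.95119934 131.063689  ]
circ 252.0 131.5 20.155742645263672
knob centre z.01 [ 0.4944 -0.3248  0.01  ] z.016 [ 0.494  -0.3248  0.016 ]
[[249, 135], [250, 135], [251, 135], [249, 136], [250, 136], [251, 136], [252, 136], [248, 137], [249, 137], [250, 137], [251, 137], [252, 137], [248, 138], [249, 138], [250, 138], [251, 138], [252, 138], [248, 139], [249, 139], [250, 139], [251, 139], [247, 140], [248, 140], [249, 140], [250, 140], [251, 140], [247, 141], [248, 141], [249, 141], [250, 141], [251, 141], [247, 142], [248, 142], [249, 142], [250, 142], [246, 143], [247, 143], [248, 143], [249, 143], [250, 143], [246, 144], [247, 144], [248, 144], [249, 144], [250, 144], [246, 145], [247, 145], [248, 145], [249, 145], [246, 146], [247, 146], [248, 146], [249, 146], [245, 147], [246, 147], [247, 147], [248, 147], [249, 147], [245, 148], [246, 148], [247, 148], [248, 148], [245, 149], [246, 149], [247, 149], [248, 149], [248, 150]]
[ 0.50509571 -0.32643288]
line [ 0.99151701 -0.129977  ] -7.4682635144664005 [0.04069871 0.01144121]
centre->line [ 0.01068743 -0.00162138] -8.626509829352502
tin [ 0.651 -0.332  0.1  ]
```

View pics/w2c.png

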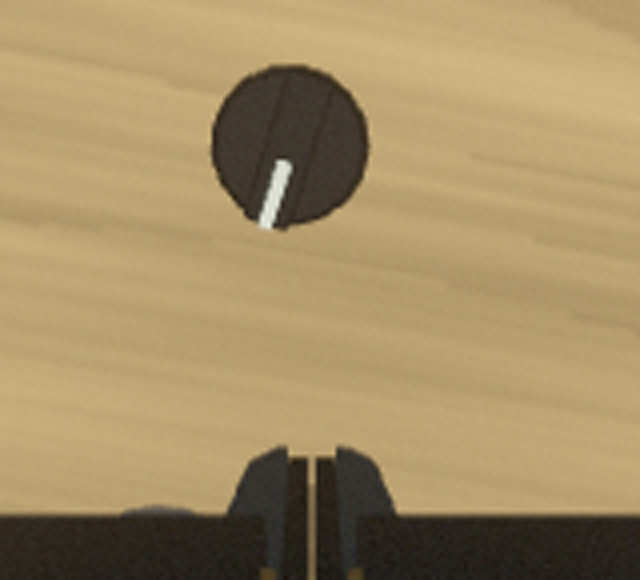

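Call:
send_rows:
  increments:
    - [[-0.093,-0.032,-0.05,-0.3],[-0.093,-0.032,-0.1,-0.3],[-0.093,-0.032,-0.18,-0.3],[-0.093,-0.032,-0.26,-0.3],[-0.093,-0.032,-0.3,-0.3],[-0.093,-0.032,-0.3,-0.3],[-0.093,-0.032,-0.3,-0.3],[-0.093,-0.032,-0.34,-0.3],[-0.093,-0.032,-0.37,-0.3],[-0.093,-0.032,-0.386,-0.3],[-0.093,-0.032,-0.386,-0.3],[-0.093,-0.032,-0.386,-0.3]]
  hand: 115

```text
clock: 6.03
tcp_pos: [0.495, -0.3262, 0.0432]
orientation: [0.065, 0.998, -0.0, 0.001]
force: [-0.0, -0.5, 0.5]
gripper_width: 0.0502
grip_force: 0.0
```

Call:
send_rows:
  increments:
    - [[0,0,0,0],[0,0,0,0],[0,0,0,0],[0,0,0,0],[0,0,0,0],[0,0,0,0],[0,0,0,0]]
  hand: 255
  squeeze: 30

```text
clock: 6.62
tcp_pos: [0.4944, -0.326, 0.0421]
orientation: [0.065, 0.998, -0.0, 0.0]
force: [-1.1, 1.2, 3.7]
gripper_width: 0.0141
grip_force: 30.0
```

Call:
send_rows:
  increments:
    - [[0,0,0.06,0],[0,0,0.14,0],[0,0,0.22,0],[0.075,0.785,0.24,0.142],[0.075,0.785,0.24,0.142],[0.075,0.785,0.24,0.142],[0.075,0.785,0.24,0.142],[0.075,0.785,0.24,0.142],[0.075,0.785,0.24,0.142],[0.075,0.785,0.24,0.142],[0.075,0.785,0.24,0.142],[0.075,0.785,0.24,0.142],[0.075,0.785,0.24,0.142],[0.075,0.785,0.24,0.142],[0.075,0.785,0.24,0.142],[0.075,0.785,0.24,0.142]]
  squeeze: 50

```text
clock: 7.95
tcp_pos: [0.5316, 0.066, 0.1618]
orientation: [-0.009, 1.0, -0.0, -0.0]
force: [0.1, -0.4, -1.0]
gripper_width: 0.0139
grip_force: 50.0
```

Run:
```python
from h import *
import json; w=json.load(open("w1.json"))
c=ray("wrist",(347.6,192.1),.061,w); k=ray("wrist",(342.6,219.3),.061,w); print(c.round(4),k.round(4),np.degrees(np.arctan2(*(k-c)[1::-1])))
s=r.read_state(); print(s["clock"],s["tcp_pos"],s["orientation"],s["force"],s["gripper_width"])
a=r.get_image("wrist")[...,::-1]; b=r.get_image("scene")[...,::-1]; d=r.get_image("side")[...,::-1]
f=lambda i,x,y,w,h,k: cv2.resize(i[y:y+h,x:x+w],None,fx=k,fy=k,interpolation=cv2.INTER_CUBIC)
o=np.zeros((600,800,3),np.uint8); o[:300,:400]=f(a,157,150,200,150,2); o[:300,400:]=f(b,235,120,100,75,4); o[300:,:400]=f(d,210,140,80,60,5)
cv2.imwrite("pics/m3.png",o); json.dump({k:np.array(s[k]).tolist() for k in("tcp_pos","orientation")},open("w3.json","w"))
for n in("scene","side"):
    m=r.camera_model(n); 
    for nm,X in [("tcp",s["tcp_pos"]),("shaft",[.532,.067,.06])]:
        q=np.array(m["R"])@X+m["t"]; print(n,nm,(q[0]/q[2]*m["fx"]+m["cx"]).round(1),(q[1]/q[2]*m["fy"]+m["cy"]).round(1))
```

```text
[0.5313 0.067  0.061 ] [0.5631 0.0695 0.061 ] 4.493691733058159
7.95 [0.53158102 0.06603154 0.16175419] [-9.26977332e-03  9.99957011e-01 -8.50096178e-05 -2.00263361e-04] [ 0.1427354  -0.44309523 -0.97495078] 0.013942102499413923
scene tcp 288.1 154.6
scene shaft 286.2 182.6
side tcp 244.6 160.5
side shaft 245.0 186.3
```

View pics/m3.png

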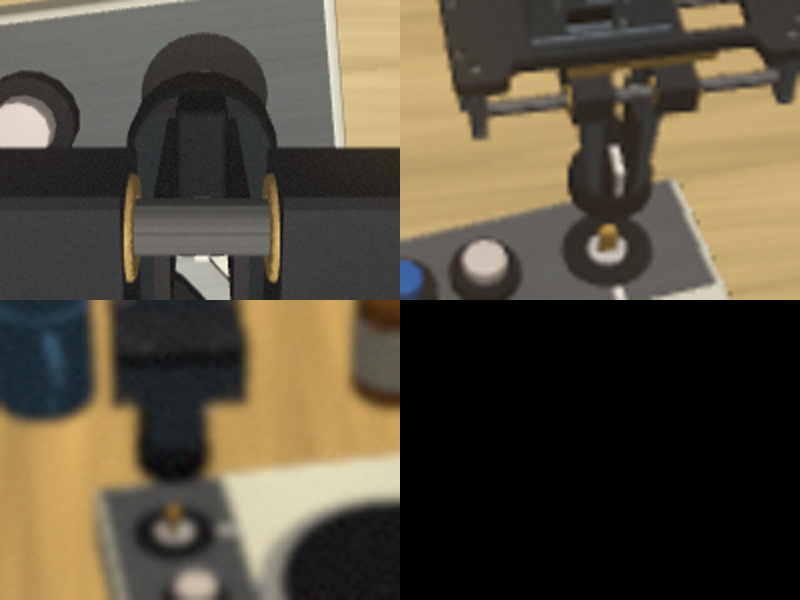

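The crops show the knob held upright over the shaft. In the side view, knob and disc are aligned in x. In the scene and wrist views the shaft sits about 1.3 mm toward +y. I'll check x numerically with the wrist rims.

Run:
```python
from h import *
import json; s=json.load(open("w3.json"))
for nm,uv,z,R in [("knob rim",(258,185.5),.136,.024),("disc rim",(259.5,166),.061,.027)]:
    p=ray("wrist",uv,z,s); print(nm,(p+[R,0,0]).round(4))
```

```text
knob rim [0.5274 0.0655 0.136 ]
disc rim [0.5316 0.0669 0.061 ]
```

The knob's silhouette edge is its lower rim (z = 0.12), which gives x ≈ 0.531 and so good alignment in x. I'll shift y by 1.4 mm, turn 2° and start lowering.

Call:
send_rows:
  increments:
    - [[0.001,0.0028,0,0.035],[0.001,0.0028,-0.03,0.035],[0.001,0.0028,-0.06,0.035],[0.001,0.0028,-0.075,0.035],[0.001,0.0028,-0.08,0.035],[0.001,0.0028,-0.085,0.035],[0.001,0.0028,-0.09,0.035],[0.001,0.0028,-0.09,0.035]]

```text
clock: 8.77
tcp_pos: [0.5324, 0.0677, 0.117]
orientation: [-0.027, 1.0, -0.0, 0.0]
force: [-0.4, -0.0, -1.5]
gripper_width: 0.0138
grip_force: 50.0
```

There is no force 5 mm below the tip height, so the shaft is in the bore. Pressing home.

Call:
send_rows:
  increments:
    - [[0,0,-0.005,0],[0,0,-0.01,0],[0,0,-0.014,0],[0,0,-0.018,0],[0,0,-0.022,0],[0,0,-0.024,0],[0,0,-0.024,0],[0,0,-0.024,0]]

```text
clock: 9.43
tcp_pos: [0.5325, 0.0679, 0.1052]
orientation: [-0.028, 1.0, 0.0, 0.0]
force: [-2.1, -0.6, 8.2]
gripper_width: 0.0134
grip_force: 50.0
```

Call:
send_rows:
  increments:
    - [[0,0,-0.001,0],[0,0,-0.001,0],[0,0,-0.001,0],[0,0,-0.001,0]]

```text
clock: 9.77
tcp_pos: [0.5325, 0.0679, 0.1047]
orientation: [-0.028, 1.0, 0.0, 0.0]
force: [-2.7, -0.4, 8.0]
gripper_width: 0.0137
grip_force: 50.0
```

Run:
```python
from h import *
s=r.read_state(); print(s["clock"],s["tcp_pos"],s["force"],s["torque"])
b=r.get_image("scene")[...,::-1]; d=r.get_image("side")[...,::-1]
f=lambda i,x,y,w,h,k: cv2.resize(i[y:y+h,x:x+w],None,fx=k,fy=k,interpolation=cv2.INTER_CUBIC)
cv2.imwrite("pics/end.png",np.hstack([f(b,235,140,80,60,5),f(d,210,150,80,60,5)]))
```

```text
9.7667 [0.5325125  0.06793828 0.10474377] [-2.68225067 -0.35406304  7.98054255] [-0.0677366   0.49061957 -0.01340218]
```

View pics/end.png

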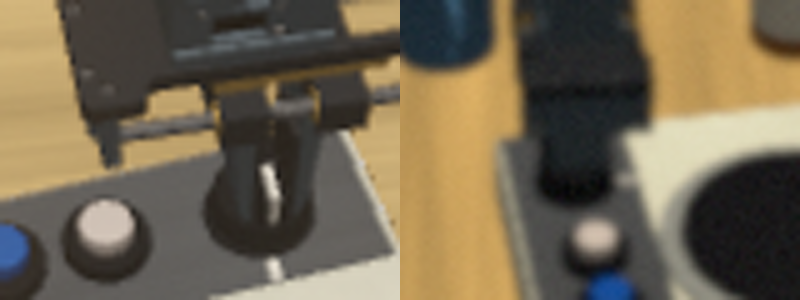

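The knob sits down on the disc with its white line in line with the white mark, at (270,190) and (273,270) in the crop. The keys are up. Handing in.

```bash
python3 -c "
from workcell import r
print(r.close_job())"
```

```text
the job is handed in; nothing more can be done
None
```

I pressed blue then white fully without touching red, put the knob on the shaft with its white line matching the mark, and handed in still gripping it with the shaft about 5 mm down; no verdict came back.

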